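Seat the shaker's sieve top under its cap, then lift off the cap alone

ROBOT

A 6-joint arm with a two-finger parallel gripper is mounted at the origin on the work surface. World frame = base frame: x ahead of the robot, y to its left, z up, the work surface at z = 0. Lengths are in m, angles in rad, forces in N, time in s.
With the tool pointing down it reaches from about 0.275 to 0.875 m from the base axis. Payload 12.5 kg.
Tool frame: the origin (TCP) lies on the centre line of the jaws, within the pads' length; the fingertips stand 22 mm ahead of it and the grasp point (between the pads) lies 3 mm ahead of it; y points along the fingers, z is the direction in which the jaws open and shut, and the axes are right-handed (so a half turn about y gives the same grasp; the last joint's range is limited). The gripper opens to 85 mm and grips with 20 to 120 N. Pads are 22 mm wide; open, the fingers measure 114 mm over their backs; the gripper's body (76 mm by 85 mm) begins 54 mm behind the grasp point. The pads swing forward as they close: fully open they stand 13 mm farther back than shut.
Start: joints at [-1.382, 0.351, 1.652, -0, 1.139, -0.085], TCP at [0.149, -0.529, 0.253] pointing down, gripper open.
Joint ranges: [-2.75, 2.75], [-0.79, 2.1], [0.01, 2.65], [-1.57, 4.71], [0.07, 3.14], [-2.87, 2.87]. Speed limits (rad/s): [2.22, 2.22, 2.79, 3.14, 3.14, 3.14].

INTERFACE

Orientations are given as a rotation vector (axis times angle).
In Python, from bench import manip, eoat, viewer gives the robot as it stands. The module is installed in compiled form; this text tells all that it offers. Calls block until the motion is done:
- manip.goto(position, orientation): joint-space move of the TCP to a pose.
- manip.movel(position, orientation=None, speed=0.15): straight line of the TCP; orientation=None keeps the orientation; speed is the mean speed in m/s.
- manip.set_joints(angles): joint-space move.
- eoat.ungrasp() and eoat.close_gripper(grip_force=None): open the fingers fully, or close them until they stop; grip_force is the grip in N (None keeps the last).
- manip.pause(seconds).
- manip.solve_ik(position, orientation): joint angles nearest the present ones, or None.
- viewer.get_image(name): name is "side" or "top"; returns a dict with "frame" (384x512x3 uint8, red, green, blue), "depth" (384x512 float32, m along the optical axis (not along the pixel's ray), 0 where there is no reading), "mtx" (3x3 intrinsics, pixels), "T" (4x4, takes a point from camera to world coordinates). Camera axes: x right, y down, z forward; pixel columns grow to the right and rows downward; lengths in m; the calibration is good to about 2 mm. A picture is of the moment at which its call begins.
A pose or a line that the arm cannot do raises manip.Unreachable and nothing moves.
- manip.sign_off(): hands the job in, once; it reports no verdict.
Readings, each from a call of its own:
- manip.read_clock(): time.
- manip.read_joints(): joint angles.
- manip.read_qd(): joint speeds.
- manip.read_tau(): joint torques, N m.
- manip.read_tcp_pos(): TCP position.
- manip.read_ee_rot(): TCP orientation.
- manip.read_contact_force(): force on the tool from outside, world axes, zero at the start.
- manip.read_moment(): the same for the moment, N m.
- manip.read_gripper_width(): opening from 0.0 (shut) to 1.0 (fully open).
Only numpy, scipy, OpenCV 4.12 (cv2) and the standard library are available. Lean on these libraries where they do the work, as an engineer would, in place of code of your own. Each camera call takes 0.05 s, during which the arm holds its last target.

TASK

Make the cardamom shaker ready to sprinkle: take the sieve top off the tray by its collar, with the wooden cap still nested over it so the sieve stays covered, and lower the two together into the shaker's open mouth until the collar sits flat on the rim. Then let go of the collar, take hold of the cap and lift it straight up by itself, leaving the sieve top fully home, and finish still holding the cap, mouth down and still, a good 10 cm above where it sat. Do not let the lids drop, and leave the shaker and all the other things standing where they are.

Things in the scene. Friction and masses are not known exactly. Their poses are not given: they have to be found in the camera images.
- sieve_collar (a point): Sieve top: round steel push-in lid, 120 g, on the tray under the cap. Point: on its axis (z up) at mid-height of its collar, a disc 64 mm wide, 12 mm high, where it is held. Below: plug 47 mm wide, 16 mm long, last 6 mm tapering to 36; its foot is 22 mm below the point. Above, under the cap: sieve boss 38 mm wide, 20 high. Loose fits: only its weight keeps it in the shaker. Yaw is free
- cap_mid (a point): Dark wooden cap: plain upturned round cup, 49 mm wide outside, side 32 mm high, top domed 3.5 mm more, 45 g. Point: on its axis (z up), half-way up its side. Hollow 42 mm wide, 27 deep, 2 mm loose all round over the sieve. Its edge, 16 mm below the point, rests on the collar's top, which juts out 7.5 mm all round. Nested, this point is 22 mm above the collar's point
- shaker_mouth (a point): Shaker: open steel pot, loose, upright on the light wooden board, 300 g, 100 mm high: body 72 mm wide up to 70 mm, sloping shoulder, straight neck 56 mm wide outside from 78 mm to the rim. Point: centre of the mouth, level with the rim; z up. Mouth 51 mm wide inside. With the sieve top home the collar lies on the rim, its point 6 mm above this one
- tray: Copper-coloured aluminium tray, 240 by 340 mm (its x and y), 3 mm thick with a rim 16 mm high; fixed. Origin under its centre. It carries the sieve top with the cap, the stack of finjans and the spoon
- board: Light wooden serving board, 240 by 340 mm (its x and y), 12 mm thick; fixed. Origin under its centre. It carries the shaker, the flask and one finjan
- flask_mid (a point): Vacuum flask in matte black steel with a ribbed twist cap, 72 mm in diameter, 212 mm high, closed, on the board. This point is half-way up its axis. Leave it alone
- finjan_stack: Four porcelain finjan cups in one stack, 60 mm in diameter, 92 mm high, on the tray. Origin at the middle of the underside. Leave it alone
- finjan: One porcelain finjan cup, 60 mm in diameter, 44 mm high, on the board near its far edge (the edge away from the robot). Origin at the middle of the underside. Leave it alone
- spoon: Steel teaspoon, 130 mm long, lying on the tray along its far edge (the edge away from the robot). Leave it alone
- date_box: Lidded wooden date box, 126 by 196 mm and 89 mm high with its knob, on the marble at the far side. Origin at the middle of the underside. Leave it alone
- remote: Black remote control, 45 by 160 by 18 mm, on the marble at the left. Leave it alone
- tissue_box: Wooden tissue box, 120 by 230 by 80 mm, on the marble at the right. Leave it alone
Mind the look-alikes: they are no part of the job. Leave any purple or turquoise look-alike of the part that bears cap_mid alone.

How it is judged:
By the outcome, as a careful person would: the job done as asked, in the order asked, and still so for the second after the job is handed in, while the arm keeps its last pose, push and grip.
It also fails if it takes over 58 s, if anything falls off the work surface, if the arm or the gripper's body presses on something with over 40 N, if the wrist force passes 120 N, or if a joint passes its speed limit or range.

## Working session

There is one attempt and no reset: what is moved stays moved. The work goes in short steps, each a Python script; the robot and the scene stay as the last script left them, time stands still between calls to the robot, and variables do not carry over. Pictures are saved under pics/ and viewed, and the job is handed in when it is done.

```bash
mkdir -p pics; ls; python3 - <<'E'
from bench import manip,eoat,viewer
import cv2,numpy as np
for n in("side","top"):
    d=viewer.get_image(n)
    np.savez(f"{n}0.npz",**d)
    cv2.imwrite(f"pics/{n}0.png",cv2.resize(d["frame"][:,:,::-1],None,fx=1.5,fy=1.5,interpolation=cv2.INTER_CUBIC))
    print(n,d["mtx"],d["T"])
print(manip.read_clock(),manip.read_tcp_pos(),manip.read_ee_rot(),manip.read_gripper_width(),manip.read_contact_force())
E
```

```text
pics
side [[489.74728488   0.         252.94850141]
 [  0.         489.74728488 189.57548124]
 [  0.           0.           1.        ]] [[-0.97214666 -0.17887708  0.1514393   0.35361415]
 [-0.2342744   0.72286794 -0.65005958  0.91630107]
 [ 0.00681014 -0.6674316  -0.74463997  1.16290738]
 [ 0.          0.          0.          1.        ]]
top [[413.0644048    0.         256.98833416]
 [  0.         413.0644048  188.4653296 ]
 [  0.           0.           1.        ]] [[-2.72438400e-02 -9.89780509e-01  1.39972560e-01  3.58020911e-01]
 [-9.99593133e-01  2.57913322e-02 -1.21809413e-02  7.45377620e-04]
 [ 8.44637951e-03 -1.40247465e-01 -9.90080455e-01  1.43763801e+00]
 [ 0.00000000e+00  0.00000000e+00  0.00000000e+00  1.00000000e+00]]
0.1 [ 0.14868141 -0.52923966  0.25281038] [-0.28595146  2.07607334 -2.07388256] 1.0010604074850853 [0.50049071 0.36433146 0.20615251]
```

View pics/side0.png

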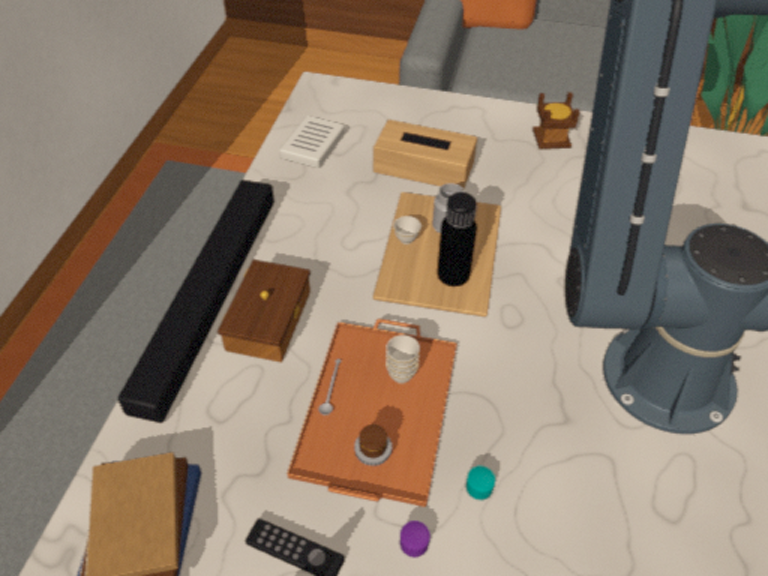

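View pics/top0.png

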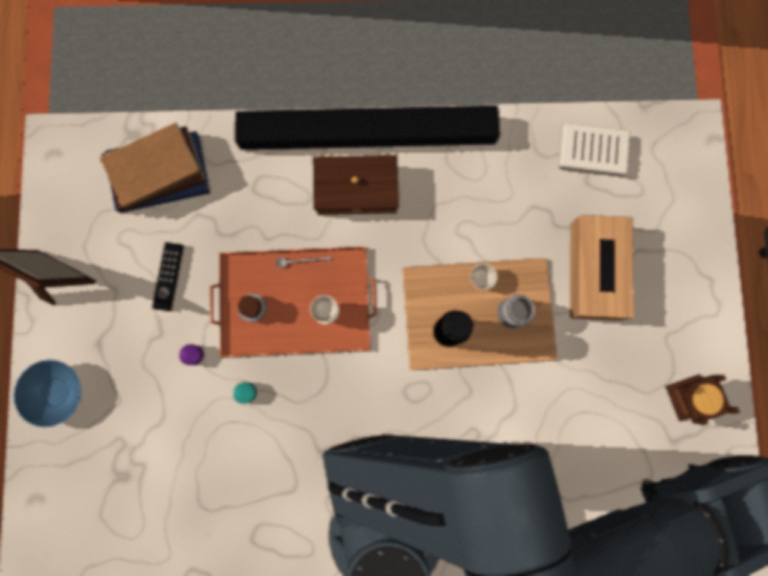

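The brown cap on its steel sieve is on the tray at top (250,307) and side (373,443). The purple cap at top (191,355) and the turquoise one at (245,393) are on the marble, so they are look-alikes. The shaker mouth is at top (517,310), with the black flask close by at (455,328). Next I'll measure with depth and take an enlarged crop.

```bash
cat > h.py <<'E'
import numpy as np,cv2
from scipy.optimize import least_squares
def cloud(d):
    D=d["depth"];v,u=np.mgrid[:D.shape[0],:D.shape[1]];K=d["mtx"]
    P=np.stack([(u-K[0,2])/K[0,0]*D,(v-K[1,2])/K[1,1]*D,D],-1)
    W=P@d["T"][:3,:3].T+d["T"][:3,3]; W[D<=0]=np.nan
    return W
def proj(d,p):
    T=d["T"];c=T[:3,:3].T@(np.array(p)-T[:3,3]);q=d["mtx"]@c;return q[:2]/q[2]
def circ(xy,r=None):
    c0=xy.mean(0)
    if r: s=least_squares(lambda p:np.hypot(*(xy-p).T)-r,c0,loss="soft_l1",f_scale=.001);return s.x,r
    s=least_squares(lambda p:np.hypot(*(xy-p[:2]).T)-p[2],[*c0,.025],loss="soft_l1",f_scale=.001);return s.x[:2],s.x[2]
E
python3 - <<'E'
from h import *
S=dict(np.load("side0.npz"));T=dict(np.load("top0.npz"))
np.set_printoptions(precision=4,suppress=True)
for n,d,pts in(("top",T,dict(cap=(250,307),shaker=(517,310),flask=(455,328),fstack=(324,309),finjan=(484,277))),("side",S,dict(cap=(373,437),flask=(458,205),fstack=(402,345),shaker=(445,190)))):
    W=cloud(d)
    for k,(u,v) in pts.items():
        u=int(u/1.5);v=int(v/1.5)
        R=W[v-16:v+17,u-16:u+17].reshape(-1,3);R=R[~np.isnan(R[:,0])]
        zc=np.histogram(R[:,2],bins=np.arange(-.01,.26,.01))
        print(n,k,W[v,u],"zhist",{round(float(b),2):int(c) for c,b in zip(*zc) if c})
def crop(d,u,v,r,f,name):
    cv2.imwrite(name,cv2.resize(d["frame"][v-r:v+r,u-r:u+r,::-1],None,fx=f,fy=f,interpolation=cv2.INTER_CUBIC))
a=[cv2.resize(d["frame"][v-25:v+25,u-25:u+25,::-1],(290,290),interpolation=cv2.INTER_CUBIC) for d,u,v in((T,167,205),(S,249,294),(T,335,210),(S,298,135))]
cv2.imwrite("pics/crop0.png",np.vstack([np.hstack(a[:2]),np.hstack(a[2:])]))
E
```

```text
top cap [0.5076 0.2883 0.0657] zhist {-0.01: 135, 0.0: 655, 0.01: 11, 0.02: 43, 0.03: 57, 0.04: 8, 0.05: 21, 0.06: 149, 0.07: 7}
top shaker [ 0.4898 -0.3161  0.0165] zhist {0.0: 132, 0.01: 619, 0.02: 41, 0.03: 22, 0.04: 22, 0.05: 21, 0.06: 14, 0.07: 22, 0.08: 96, 0.09: 28, 0.1: 32, 0.11: 38}
top flask [ 0.4387 -0.1476  0.2194] zhist {0.0: 129, 0.01: 439, 0.02: 9, 0.03: 4, 0.04: 7, 0.05: 4, 0.06: 5, 0.07: 10, 0.08: 3, 0.09: 6, 0.1: 10, 0.11: 8, 0.12: 3, 0.13: 6, 0.14: 12, 0.15: 25, 0.16: 69, 0.17: 19, 0.18: 3, 0.19: 5, 0.2: 11, 0.21: 44, 0.22: 248, 0.23: 4}
top fstack [0.4971 0.1225 0.06  ] zhist {-0.01: 138, 0.0: 644, 0.01: 13, 0.04: 5, 0.05: 19, 0.06: 121, 0.07: 63, 0.08: 33, 0.09: 45, 0.1: 1}
top finjan [ 0.5677 -0.2425  0.0232] zhist {-0.01: 97, 0.0: 247, 0.01: 494, 0.02: 103, 0.03: 53, 0.04: 34, 0.05: 44, 0.06: 1, 0.07: 3, 0.08: 3}
side cap [0.5083 0.2963 0.0637] zhist {-0.01: 128, 0.0: 448, 0.01: 6, 0.02: 96, 0.03: 82, 0.04: 37, 0.05: 59, 0.06: 229, 0.07: 1}
side flask [ 0.4485 -0.1403  0.2228] zhist {-0.01: 112, 0.0: 103, 0.01: 86, 0.02: 31, 0.03: 19, 0.04: 10, 0.05: 14, 0.06: 21, 0.07: 37, 0.08: 47, 0.09: 44, 0.1: 55, 0.11: 16, 0.14: 2, 0.15: 9, 0.16: 40, 0.17: 43, 0.18: 47, 0.19: 50, 0.2: 50, 0.21: 73, 0.22: 180}
side fstack [0.4997 0.0986 0.069 ] zhist {-0.01: 190, 0.0: 305, 0.01: 61, 0.02: 63, 0.03: 7, 0.04: 9, 0.05: 31, 0.06: 150, 0.07: 110, 0.08: 89, 0.09: 67}
side shaker [ 0.4985 -0.3256  0.095 ] zhist {-0.01: 80, 0.0: 103, 0.01: 135, 0.02: 64, 0.03: 78, 0.04: 70, 0.05: 64, 0.06: 58, 0.07: 52, 0.08: 48, 0.09: 44, 0.1: 55, 0.11: 16, 0.19: 3, 0.2: 12, 0.21: 55, 0.22: 150}
```

View pics/crop0.png

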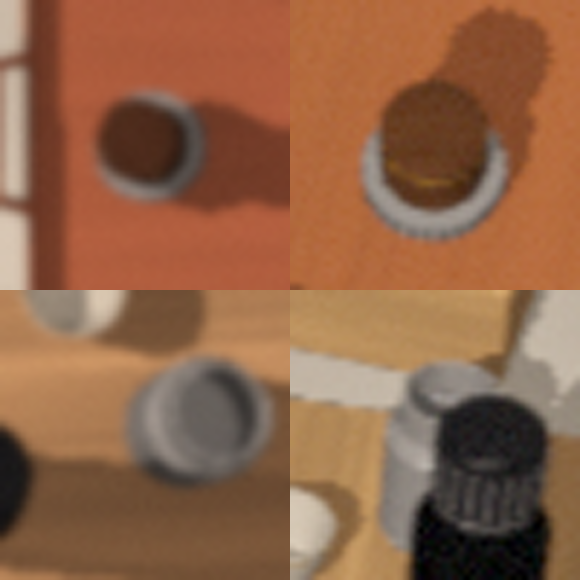

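The crops confirm it: the brown cap sits on the grey collar, and the open steel pot is beside the flask. Now I'll fit the axes.

```bash
python3 - <<'E'
from h import *
S=dict(np.load("side0.npz"));T=dict(np.load("top0.npz"))
np.set_printoptions(precision=4,suppress=True)
def sel(W,c,r,z0,z1):
    R=W.reshape(-1,3);m=(np.hypot(R[:,0]-c[0],R[:,1]-c[1])<r)&(R[:,2]>z0)&(R[:,2]<z1);return R[m]
def ls(P,prof,c0):
    # fit axis by radial distance residual
    pass
for n,d in(("top",T),("side",S)):
    W=cloud(d)
    for k,c,r,z0,z1,R in(("captop",(.505,.29),.045,.058,.075,.0245),("capside",(.505,.29),.045,.036,.056,.0245),("collar",(.505,.29),.045,.022,.036,.032),("rim",(.48,-.31),.06,.104,.12,.028),("neck",(.48,-.31),.06,.092,.112,.028),("body",(.48,-.31),.06,.02,.078,.036),("flask",(.44,-.16),.06,.19,.24,.03),("flaskbody",(.44,-.16),.08,.03,.15,.036),("fstack",(.5,.12),.05,.085,.1,.03),("finjan",(.565,-.25),.05,.048,.064,.03)):
        p=sel(W,c,r,z0,z1)
        if len(p)<5: print(n,k,len(p));continue
        mc,mr=cv2.minEnclosingCircle(p[:,:2].astype(np.float32))
        print(n,k,len(p),"zmed %.4f max %.4f"%(np.median(p[:,2]),p[:,2].max()),"mean",p[:,:2].mean(0),"mec",np.array(mc),round(mr,4),"fixR",circ(p[:,:2],R)[0],"box",p.min(0)[:2],p.max(0)[:2])
E
```

```text
top captop 169 zmed 0.0645 max 0.0717 mean [0.5087 0.2924] mec [0.5082 0.2926] 0.0247 fixR [0.5142 0.299 ] box [0.4849 0.2686] [0.5319 0.3165]
top capside 21 zmed 0.0453 max 0.0549 mean [0.5027 0.2759] mec [0.5053 0.2887] 0.0309 fixR [0.5101 0.2929] box [0.4838 0.2639] [0.5346 0.3108]
top collar 90 zmed 0.0304 max 0.0354 mean [0.5029 0.2831] mec [0.5086 0.2926] 0.0324 fixR [0.5107 0.2969] box [0.477  0.2608] [0.5393 0.323 ]
top rim 57 zmed 0.1117 max 0.1173 mean [ 0.4813 -0.3027] mec [ 0.4821 -0.3047] 0.029 fixR [ 0.4815 -0.3042] box [ 0.4546 -0.3306] [ 0.5068 -0.2762]
top neck 58 zmed 0.1046 max 0.1120 mean [ 0.4817 -0.3022] mec [ 0.4834 -0.3033] 0.0297 fixR [ 0.4819 -0.3037] box [ 0.455  -0.3305] [ 0.5125 -0.2758]
top body 130 zmed 0.0407 max 0.0773 mean [ 0.4801 -0.2993] mec [ 0.4874 -0.3134] 0.0538 fixR [ 0.4816 -0.3036] box [ 0.4459 -0.3617] [ 0.5385 -0.2597]
top flask 312 zmed 0.2235 max 0.2322 mean [ 0.4427 -0.1524] mec [ 0.4431 -0.1537] 0.0292 fixR [ 0.4421 -0.1637] box [ 0.415  -0.1806] [ 0.4712 -0.1254]
top flaskbody 78 zmed 0.0983 max 0.1499 mean [ 0.4315 -0.1276] mec [ 0.
[... 1167 characters left out ...]
76] mec [ 0.4915 -0.3047] 0.0391 fixR [ 0.4809 -0.3031] box [ 0.4856 -0.3433] [ 0.5184 -0.266 ]
side flask 353 zmed 0.2202 max 0.2282 mean [ 0.4433 -0.1423] mec [ 0.443 -0.15 ] 0.0296 fixR [ 0.4444 -0.1571] box [ 0.4149 -0.1781] [ 0.4725 -0.1212]
side flaskbody 645 zmed 0.0930 max 0.1500 mean [ 0.442  -0.1261] mec [ 0.4445 -0.148 ] 0.0368 fixR [ 0.4444 -0.1543] box [ 0.4084 -0.1556] [ 0.4806 -0.1116]
side fstack 109 zmed 0.0907 max 0.0985 mean [0.4964 0.1178] mec [0.4962 0.1237] 0.0312 fixR [0.4962 0.1253] box [0.4668 0.0932] [0.5258 0.1538]
side finjan 75 zmed 0.0526 max 0.0606 mean [ 0.5647 -0.2373] mec [ 0.5661 -0.2339] 0.0332 fixR [ 0.5641 -0.2331] box [ 0.5349 -0.2669] [ 0.5933 -0.2021]
```

```bash
cat >> h.py <<'E'
from scipy.spatial.transform import Rotation as Ro
def down(a):  # jaw axis at world angle a, tool y down
    z=np.array([np.cos(a),np.sin(a),0]);y=np.array([0,0,-1.]);x=np.cross(y,z)
    return Ro.from_matrix(np.stack([x,y,z],1)).as_rotvec()
CAP=np.array([.5087,.2933]);SH=np.array([.4818,-.3035])
E
python3 - <<'E'
from h import *
from bench import manip
np.set_printoptions(precision=3,suppress=True)
print(Ro.from_rotvec(manip.read_ee_rot()).as_matrix())
for a in(0,np.pi,np.pi/2,-np.pi/2):
    for p in(CAP,SH):
        for z in(.3,.03,.12):
            try: q=manip.solve_ik([*p,z],down(a))
            except Exception as e:q=e
            print(round(a,2),p,z,q)
E
```

```text
[[-0.963 -0.     0.27 ]
 [-0.27   0.001 -0.963]
 [-0.    -1.    -0.001]]
0 [0.509 0.293] 0.3 [0.444 0.377 1.495 0.    1.269 0.444]
0 [0.509 0.293] 0.03 [ 0.444  0.721  1.685 -0.     0.736  0.444]
0 [0.509 0.293] 0.12 [0.444 0.58  1.659 0.    0.902 0.444]
0 [ 0.482 -0.303] 0.3 [-0.644  0.343  1.543  0.     1.255 -0.644]
0 [ 0.482 -0.303] 0.03 [-0.644  0.699  1.734  0.     0.709 -0.644]
0 [ 0.482 -0.303] 0.12 [-0.644  0.553  1.708  0.     0.88  -0.644]
3.14 [0.509 0.293] 0.3 [ 0.444  0.377  1.495 -0.     1.269 -2.698]
3.14 [0.509 0.293] 0.03 [ 0.444  0.721  1.685 -0.     0.736 -2.698]
3.14 [0.509 0.293] 0.12 [ 0.444  0.58   1.659 -0.     0.902 -2.698]
3.14 [ 0.482 -0.303] 0.3 [-0.644  0.343  1.543 -0.     1.255  2.498]
3.14 [ 0.482 -0.303] 0.03 [-0.644  0.699  1.734 -0.     0.709  2.498]
3.14 [ 0.482 -0.303] 0.12 [-0.644  0.553  1.708 -0.     0.88   2.498]
1.57 [0.509 0.293] 0.3 [ 0.444  0.377  1.495  0.     1.269 -1.127]
1.57 [0.509 0.293] 0.03 [ 0.444  0.721  1.685  0.     0.736 -1.127]
1.57 [0.509 0.293] 0.12 [ 0.444  0.58   1.659  0.     0.902 -1.127]
1.57 [ 0.482 -0.303] 0.3 [-0.644  0.343  1.543  0.     1.255 -2.215]
1.57 [ 0.482 -0.303] 0.03 [-0.644  0.699  1.734  0.     0.709 -2.215]
1.57 [ 0.482 -0.303] 0.12 [-0.644  0.553  1.708  0.     0.88  -2.215]
-1.57 [0.509 0.293] 0.3 [ 0.444  0.377  1.495 -0.     1.269  2.015]
-1.57 [0.509 0.293] 0.03 [ 0.444  0.721  1.685 -0.     0.736  2.015]
-1.57 [0.509 0.293] 0.12 [ 0.444  0.58   1.659 -0.     0.902  2.015]
-1.57 [ 0.482 -0.303] 0.3 [-0.644  0.343  1.543  0.     1.255  0.927]
-1.57 [ 0.482 -0.303] 0.03 [-0.644  0.699  1.734 -0.     0.709  0.927]
-1.57 [ 0.482 -0.303] 0.12 [-0.644  0.553  1.708 -0.     0.88   0.927]
```

```bash
cat > look.py <<'E'
from h import *
def look(viewer,tag,names=("side","top")):
    o={}
    for n in names:
        d=viewer.get_image(n);np.savez(f"{n}_{tag}.npz",**d);o[n]=d
    return o
def crops(o,p,name,r=55,s=400):
    a=[]
    for n,d in o.items():
        u,v=np.round(proj(d,p)).astype(int);u0=max(u-r,0);v0=max(v-r,0)
        a.append(cv2.resize(d["frame"][v0:v0+2*r,u0:u0+2*r,::-1],(s,s),interpolation=cv2.INTER_CUBIC));print(n,"crop origin",u0,v0)
    cv2.imwrite(name,np.hstack(a))
E
python3 - <<'E'
from look import *
from bench import manip,eoat,viewer
p=manip.read_tcp_pos();manip.movel([p[0],p[1],.33],speed=.25)
manip.goto([*CAP,.33],down(0));
print(manip.read_clock())
manip.movel([*CAP,.20],speed=.2)
print(manip.read_tcp_pos())
o=look(viewer,"hov");crops(o,[*CAP,.18],"pics/hov.png")
eoat.close_gripper(20);o2=look(viewer,"shut");crops(o2,[*CAP,.18],"pics/shut.png");eoat.ungrasp()
print(manip.read_clock(),manip.read_contact_force())
for t,oo in(("open",o),("shut",o2)):
    for n in oo:
        R=cloud(oo[n]).reshape(-1,3);m=(np.hypot(R[:,0]-CAP[0],R[:,1]-CAP[1])<.07)&(R[:,2]>.1);q=R[m]
        print(t,n,m.sum(),np.sort(q[:,2])[[0,5,20,50]])
E
```

```text
3.7
[0.50928808 0.29345817 0.20111737]
side crop origin 193 210
top crop origin 102 145
side crop origin 193 210
top crop origin 102 145
6.25 [-0.00970297  0.87998886 -0.05905563]
open side 4977 [0.19214816 0.19440879 0.20038168 0.21039795]
open top 2071 [0.38536041 0.40247432 0.43125137 0.44406875]
shut side 4848 [0.18106596 0.18424782 0.18941976 0.19933229]
shut top 2056 [0.38712565 0.3998741  0.43014119 0.44453772]
```

View pics/hov.png

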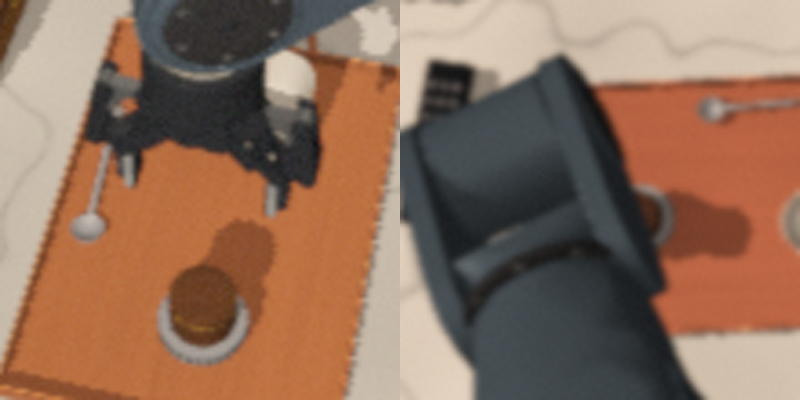

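View pics/shut.png

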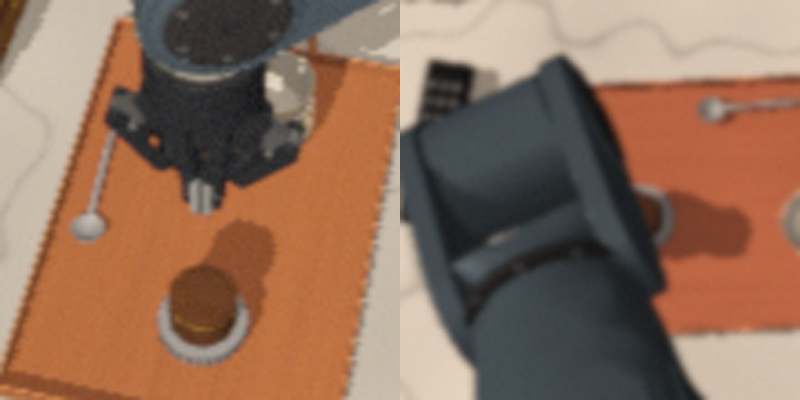

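Shut, the tips are about 21 mm ahead of the TCP; open, about 9 mm. So at 64 mm of opening I expect about 16 mm. Next: descend, grip the collar and lift a little.

```bash
python3 - <<'E'
from look import *
from bench import manip,eoat,viewer
np.set_printoptions(precision=4,suppress=True)
c=[.5087,.2936]
manip.movel([*c,.10],speed=.15)
manip.movel([*c,.026],speed=.06);manip.pause(.2)
print(manip.read_tcp_pos(),manip.read_contact_force(),manip.read_clock())
eoat.close_gripper(40);manip.pause(.2)
print(manip.read_tcp_pos(),manip.read_contact_force(),manip.read_gripper_width())
manip.movel([*c,.045],speed=.05);manip.pause(.2)
print(manip.read_tcp_pos(),manip.read_contact_force(),manip.read_gripper_width(),manip.read_clock())
o=look(viewer,"lift",("side",));crops(o,[*c,.05],"pics/lift.png",r=40,s=500)
E
```

```text
[0.5088 0.2937 0.0263] [ 0.1376  0.3849 -0.1665] 8.65
[0.5088 0.2937 0.0265] [-0.8088 -0.7579  4.8703] 0.7339270793500917
[0.5086 0.2935 0.0448] [ 0.8888  0.4235 -1.5558] 0.7320609101680711 9.925
side crop origin 208 253
```

View pics/lift.png

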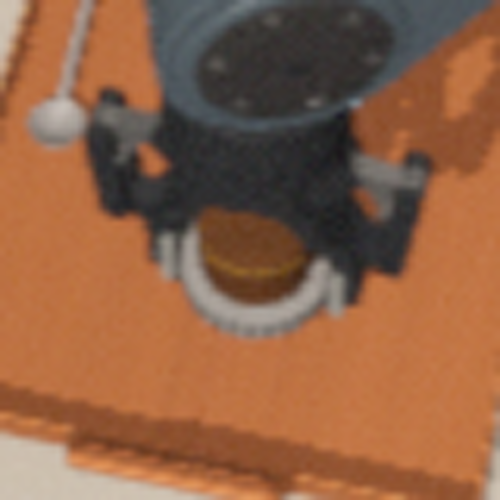

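The wrist reads −1.56 N, which matches the 165 g of both lids, and the picture shows the collar held level with the cap still on. I'll carry them over and check again above the shaker.

```bash
python3 - <<'E'
from look import *
from bench import manip,eoat,viewer
np.set_printoptions(precision=4,suppress=True)
c=[.5087,.2936]
manip.movel([*c,.33],speed=.15)
manip.goto([*SH,.33],down(0))
manip.movel([*SH,.20],speed=.15);manip.pause(.3)
t=manip.read_tcp_pos();print(t,Ro.from_rotvec(manip.read_ee_rot()).as_matrix()[:,1],manip.read_contact_force(),manip.read_moment(),manip.read_gripper_width(),manip.read_clock())
o=look(viewer,"hs");crops(o,[*SH,.18],"pics/hs.png",r=40,s=400)
for tag,d,cc in(("hs",o["side"],t),("lift",dict(np.load("side_lift.npz")),[.5086,.2935,.0448])):
  R=cloud(d).reshape(-1,3)
  for z0,z1 in((-.03,-.008),(-.008,.003),(.003,.009),(.012,.03)):
    m=(np.hypot(R[:,0]-cc[0],R[:,1]-cc[1])<.04)&(R[:,2]-cc[2]>z0)&(R[:,2]-cc[2]<z1)&(abs(R[:,0]-cc[0])<.026);q=R[m]-cc
    if len(q)>5: print(tag,z0,len(q),"r32:",circ(q[:,:2],.032)[0],"r24.5:",circ(q[:,:2],.0245)[0],q.min(0),q.max(0))
E
```

```text
[ 0.4819 -0.3036  0.2004] [ 0.0006 -0.0004 -1.    ] [ 0.1265  0.3407 -1.9586] [ 0.0032 -0.0156  0.0257] 0.7351175553676216 15.4833
side crop origin 262 71
top crop origin 312 163
hs -0.03 13 r32: [0.0033 0.0524] r24.5: [0.0017 0.0448] [-0.0155  0.0157 -0.0222] [ 0.0222  0.0294 -0.0094]
hs -0.008 57 r32: [ 0.0009 -0.0007] r24.5: [-0.0007  0.0079] [-0.0259 -0.0166 -0.0078] [0.0238 0.0364 0.003 ]
hs 0.003 50 r32: [ 0.0017 -0.0053] r24.5: [-0.001   0.0035] [-0.0254 -0.0165  0.0031] [0.024  0.0364 0.0088]
hs 0.012 70 r32: [ 0.0017 -0.0092] r24.5: [ 0.0001 -0.0005] [-0.0243 -0.0021  0.0126] [0.0235 0.0269 0.03  ]
lift -0.008 78 r32: [ 0.0007 -0.0016] r24.5: [-0.0007  0.0069] [-0.0258 -0.0082 -0.0077] [0.0254 0.0338 0.0029]
lift 0.003 60 r32: [ 0.002  -0.0058] r24.5: [0.0007 0.0038] [-0.0259 -0.0005  0.003 ] [0.0258 0.0341 0.009 ]
lift 0.012 64 r32: [ 0.0013 -0.0088] r24.5: [-0.0001 -0.0004] [-0.0243  0.0022  0.012 ] [0.0213 0.0253 0.0294]
```

View pics/hs.png

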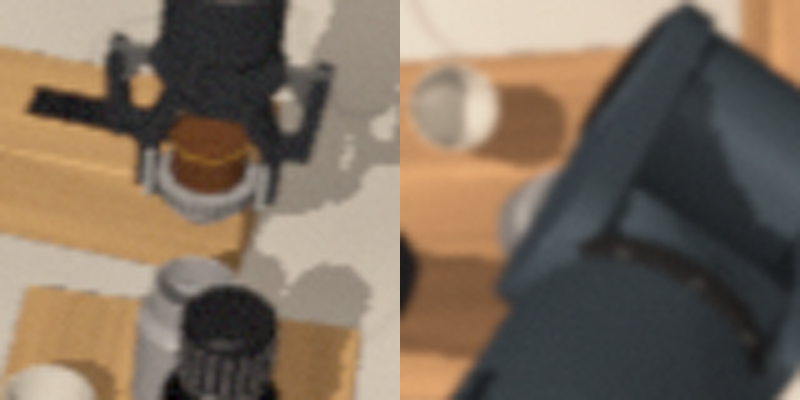

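The collar is centred on the TCP to about 1 mm, and it's level with the cap on. Lowering in guarded steps.

```bash
python3 - <<'E'
from look import *
from bench import manip,eoat,viewer
np.set_printoptions(precision=4,suppress=True)
c=[.4815,-.3028]
manip.movel([*c,.142],speed=.1);manip.pause(.2)
f0=manip.read_contact_force();print(manip.read_tcp_pos(),f0)
z=.142
while z>.1175:
    z-=.0015 if z>.123 else .001
    manip.movel([*c,z],speed=.03);manip.pause(.08)
    f=manip.read_contact_force()-f0
    print("%.4f %.4f"%(z,manip.read_tcp_pos()[2]),f)
    if f[2]>5 or np.hypot(*f[:2])>5: break
print(manip.read_clock())
o=look(viewer,"seat",("side",));crops(o,[*c,.12],"pics/seat.png",r=40,s=500)
E
```

```text
[ 0.4817 -0.303   0.1426] [ 0.5872 -0.3738 -1.5686]
0.1405 0.1405 [-0.1349  0.3705  0.7878]
0.1390 0.1390 [-0.737   0.5991  0.7879]
0.1375 0.1375 [-1.2604  0.1832  0.1351]
0.1360 0.1360 [-0.4304  0.7765  0.0009]
0.1345 0.1345 [-0.7847  0.6499  1.0761]
0.1330 0.1330 [-0.8999  1.1115 -0.0666]
0.1315 0.1315 [-0.8301  0.8659  0.1938]
0.1300 0.1300 [-0.8985  0.4517  0.7909]
0.1285 0.1285 [-0.7992 -0.1204  0.1718]
0.1270 0.1270 [-0.1948  0.7367 -0.4467]
0.1255 0.1254 [-0.8168 -0.8546  0.6996]
0.1240 0.1239 [-0.5894  0.0396 -0.5603]
0.1225 0.1224 [-0.5396  0.489  -0.199 ]
0.1215 0.1215 [ 0.1147 -0.1539 -0.4907]
0.1205 0.1205 [ 0.3882 -1.1612 -0.6279]
0.1195 0.1197 [ 0.707  -1.4485  2.6057]
0.1185 0.1194 [-2.0792 -1.3123  9.9965]
22.1833
side crop origin 260 85
```

View pics/seat.png

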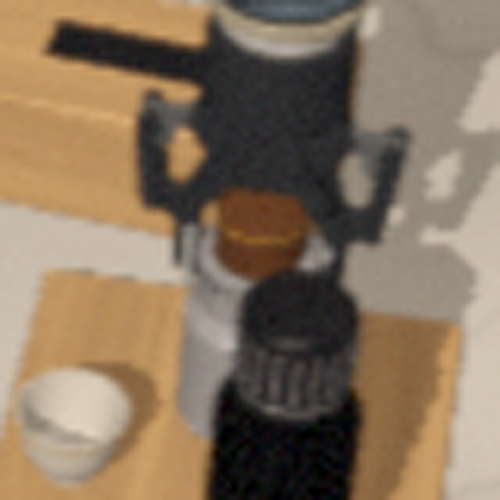

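Contact came at 0.1195 m, exactly the predicted seating height. Releasing, rising and checking.

```bash
python3 - <<'E'
from look import *
from bench import manip,eoat,viewer
np.set_printoptions(precision=4,suppress=True)
c=[.4815,-.3028]
manip.movel([*c,.1197],speed=.03);manip.pause(.1);print(manip.read_contact_force())
eoat.ungrasp();manip.pause(.2);print(manip.read_contact_force(),manip.read_tcp_pos())
manip.movel([*c,.195],speed=.08);manip.pause(.2)
print(manip.read_contact_force(),manip.read_gripper_width(),manip.read_clock())
o=look(viewer,"rel",("side",));crops(o,[*c,.13],"pics/rel.png",r=40,s=500)
R=cloud(o["side"]).reshape(-1,3)
for z0,z1,r in((.09,.111,.028),(.113,.124,.032),(.120,.128,.032),(.128,.152,.0245),(.152,.165,.0245)):
    m=(np.hypot(R[:,0]-c[0],R[:,1]-c[1])<.045)&(R[:,2]>z0)&(R[:,2]<z1);q=R[m]
    if len(q)>5: print(z0,len(q),circ(q[:,:2],r)[0],"mec",cv2.minEnclosingCircle(q[:,:2].astype(np.float32)),q.min(0),q.max(0),np.median(q[:,2]))
E
```

```text
[ 1.2148 -1.7034  0.6682]
[ 0.5753 -0.0593 -0.3598] [ 0.4815 -0.3028  0.1197]
[ 0.4143 -0.1257 -0.1588] 1.0018678603338649 24.4333
side crop origin 261 83
0.09 23 [ 0.4841 -0.306 ] mec ((0.498935341835022, -0.2862931489944458), 0.015319772996008396) [ 0.4871 -0.2959  0.0909] [ 0.5107 -0.2755  0.1087] 0.09680394807121129
0.113 53 [ 0.4832 -0.3061] mec ((0.48088717460632324, -0.2999192774295807), 0.032762348651885986) [ 0.451  -0.3218  0.1134] [ 0.5125 -0.2677  0.1238] 0.1210002682244562
0.12 52 [ 0.4836 -0.3096] mec ((0.4813379645347595, -0.3015585243701935), 0.032357897609472275) [ 0.4497 -0.3196  0.1201] [ 0.5128 -0.2693  0.1279] 0.12346076105746706
0.128 88 [ 0.482  -0.3035] mec ((0.48565179109573364, -0.29885271191596985), 0.02963310480117798) [ 0.4577 -0.3209  0.1281] [ 0.5057 -0.274   0.152 ] 0.14018417365250746
0.152 123 [ 0.4797 -0.3087] mec ((0.48187416791915894, -0.29949942231178284), 0.028149288147687912) [ 0.4595 -0.3258  0.152 ] [ 0.5043 -0.2726  0.1641] 0.15639960706536438
```

View pics/rel.png

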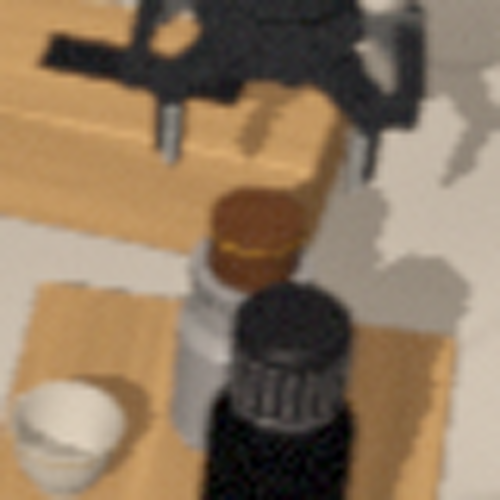

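The collar is flat on the rim, the cap is on, and the shaker and its neighbours are unmoved. Now gripping the cap above the collar and lifting it straight up.

```bash
python3 - <<'E'
from look import *
from bench import manip,eoat,viewer
np.set_printoptions(precision=4,suppress=True)
c=[.4817,-.3030]
manip.movel([*c,.150],speed=.07);manip.pause(.2)
print(manip.read_contact_force(),manip.read_tcp_pos())
eoat.close_gripper(25);manip.pause(.3)
print(manip.read_contact_force(),manip.read_tcp_pos(),manip.read_gripper_width())
manip.movel([*c,.165],speed=.03);manip.pause(.2)
print(manip.read_contact_force(),manip.read_gripper_width(),manip.read_clock())
o=look(viewer,"cap1",("side",));crops(o,[*c,.13],"pics/cap1.png",r=40,s=500)
E
```

```text
[ 0.5736  0.6375 -0.0177] [ 0.4818 -0.3031  0.1504]
[-1.0042  0.4997  5.4653] [ 0.4818 -0.3031  0.1503] 0.5635157015995121
[-0.3488 -0.213  -2.1094] 0.5647898929995456 27.05
side crop origin 261 83
```

View pics/cap1.png

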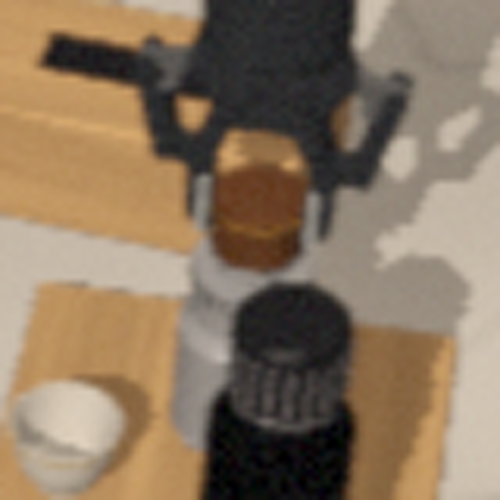

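The cap is rising, but −2.1 N is more than the cap's own 0.44 N. Before going higher I'll average the force and check the collar height.

```bash
python3 - <<'E'
from look import *
from bench import manip,eoat,viewer
np.set_printoptions(precision=4,suppress=True)
f=[]
for i in range(10): manip.pause(.05);f.append(manip.read_contact_force())
f=np.array(f);print(f.mean(0),f.std(0))
for t in("rel","cap1"):
  d=dict(np.load(f"side_{t}.npz"));W=cloud(d)
  for z in (.124,.139):
    print(t,[(x,W[tuple(np.round(proj(d,[x,-.3030+.0285*s,z]))[::-1].astype(int))][2].round(4)) for x,s in((.490,1),(.4817,1),(.495,.9))])
  # collar-coloured cluster height
  R=W.reshape(-1,3);rr=np.hypot(R[:,0]-.4817,R[:,1]+.303);m=(rr>.026)&(rr<.034)&(R[:,2]>.116)&(abs(R[:,0]-.4817)<.02)&(R[:,2]<.15);print(t,m.sum(),np.histogram(R[m,2],bins=np.arange(.116,.15,.003)))
a=[cv2.resize(np.load(f"side_{t}.npz")["frame"][100:150,270:330,::-1],(390,325),interpolation=cv2.INTER_CUBIC) for t in("rel","cap1")]
cv2.imwrite("pics/cmp.png",np.hstack(a))
E
```

```text
[ 0.084  -0.1685 -0.5099] [0.5011 0.714  0.4729]
rel [(0.49, np.float64(0.1233)), (0.4817, np.float64(0.1221)), (0.495, np.float64(0.1222))]
rel [(0.49, np.float64(0.1339)), (0.4817, np.float64(0.1334)), (0.495, np.float64(0.1335))]
rel 26 (array([5, 5, 5, 1, 1, 0, 1, 1, 3, 0, 4]), array([0.116, 0.119, 0.122, 0.125, 0.128, 0.131, 0.134, 0.137, 0.14 ,
       0.143, 0.146, 0.149]))
cap1 [(0.49, np.float64(0.1225)), (0.4817, np.float64(0.1222)), (0.495, np.float64(0.1238))]
cap1 [(0.49, np.float64(0.1287)), (0.4817, np.float64(0.1264)), (0.495, np.float64(0.1262))]
cap1 13 (array([0, 2, 5, 3, 0, 0, 0, 0, 0, 2, 1]), array([0.116, 0.119, 0.122, 0.125, 0.128, 0.131, 0.134, 0.137, 0.14 ,
       0.143, 0.146, 0.149]))
```

View pics/cmp.png

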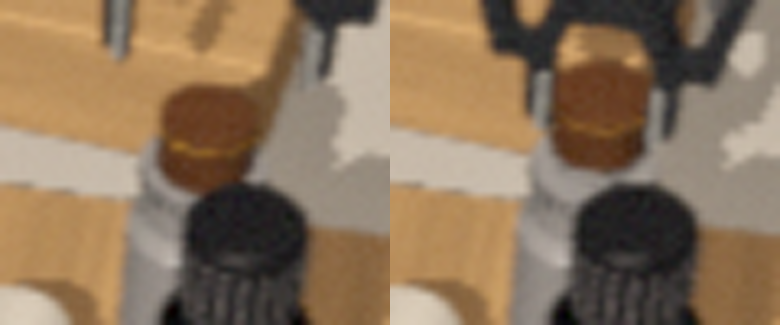

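Averaged, the load is −0.51 N, which is the cap alone, and the collar stays at 0.123 m on the rim. Continuing the lift.

```bash
python3 - <<'E'
from look import *
from bench import manip,eoat,viewer
np.set_printoptions(precision=4,suppress=True)
c=[.4817,-.3030]
manip.movel([*c,.185],speed=.05)
manip.movel([*c,.285],speed=.08);manip.pause(.6)
f=[]
for i in range(10): manip.pause(.03);f.append(manip.read_contact_force())
print(np.mean(f,0),manip.read_tcp_pos(),abs(manip.read_qd()).max(),manip.read_gripper_width(),manip.read_clock())
o=look(viewer,"end");crops(o,[*c,.18],"pics/end.png",r=60,s=400)
R=cloud(o["side"]).reshape(-1,3)
for z0,z1,r in((.118,.128,.032),(.13,.15,.019),(.15,.2,.02),(.2,.30,.0245)):
    m=(np.hypot(R[:,0]-c[0],R[:,1]-c[1])<.04)&(R[:,2]>z0)&(R[:,2]<z1);q=R[m]
    if len(q)>5: print(z0,len(q),circ(q[:,:2],r)[0],q.min(0),q.max(0),np.median(q[:,2]))
E
```

```text
[ 0.0229 -0.0169 -0.342 ] [ 0.4817 -0.303   0.285 ] 0.0017089899414430337 0.5627216020316131 30.4833
side crop origin 242 51
top crop origin 291 144
0.118 93 [ 0.4854 -0.3137] [ 0.4502 -0.3283  0.118 ] [ 0.5131 -0.2688  0.1277] 0.12314952630913045
0.13 89 [ 0.4818 -0.3058] [ 0.4639 -0.3178  0.1302] [ 0.5004 -0.2805  0.1485] 0.14044378771767319
0.2 332 [ 0.4813 -0.3031] [ 0.4439 -0.3295  0.254 ] [ 0.5187 -0.2736  0.2994] 0.2862139698436129
```

View pics/end.png

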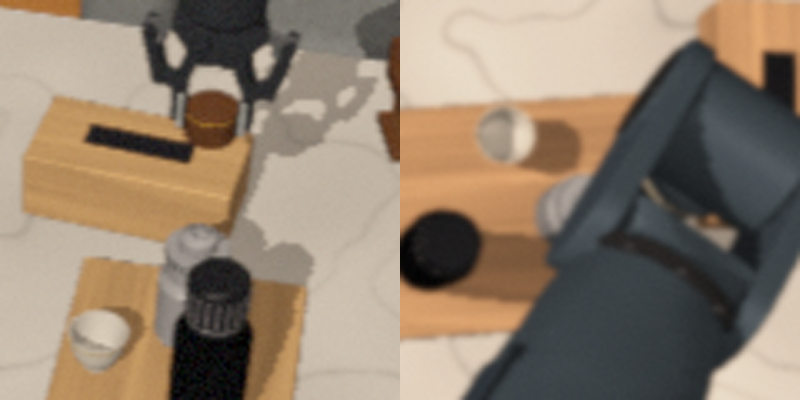

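The picture shows the sieve seated in the shaker, with its collar at about 0.123 m and the boss reaching up to about 0.144 m. The cap is held level above it, and the flask and finjan are still standing. Handing in.

```bash
python3 - <<'E'
from bench import manip
print(manip.sign_off(),manip.read_clock())
E
```

```text
the job is handed in; nothing more can be done
the job is handed in; nothing more can be done
```

The shaker is ready to sprinkle: the sieve top is seated in it, and the arm is holding the brown cap still, mouth down, about 13.5 cm above where it sat. The last clock reading was 30.5 s of the 58 s allowed.

**What I did:** I gripped the sieve top by its collar with the cap on and lowered both into the shaker. Contact came at the height expected for the collar lying on the rim. I then let go, took the cap above the collar and lifted it straight up. The purple and turquoise look-alikes were not touched.

**Last checks:**
- **Sieve:** depth puts the collar at about 0.123 m, against 0.124 m expected for its top when fully home. The sieve boss shows uncovered above it.
- **Cap:** the averaged wrist load was about 0.34 N and the grip width was steady, so the arm holds the cap alone.
- **Surroundings:** the flask, shaker and single finjan look to be standing where they were. I did not re-check the items on the tray or marble at the end.

**Readings that disagreed:**
- One force reading just after lifting the cap was −2.1 N, more than the cap's own weight. The average of ten was −0.51 N and the collar had not risen, so I took it as noise.
- The arm partly hid the shaker from the top camera at the end, so the final sieve check rests on the side camera.

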